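Lay out the seal-change kit on the layout board

ROBOT

A 6-joint arm with a two-finger parallel gripper is mounted at the origin on the work surface; the furniture and walls round the work are solid. World frame = base frame: x ahead of the robot, y to its left, z up, the work surface at z = 0. Lengths are in mm, angles in rad, forces in N, time in s.
With the tool pointing down it reaches from about 350 to 975 mm from the base axis. Payload 7.1 kg.
Tool frame: the origin (TCP) lies at the very end of the fingers, on their centre line; the grasp point (between the pads) lies 19 mm behind it; z points along the fingers, y is the line along which they close (so a half turn about z gives the same grasp; the last joint's range is limited). The gripper opens to 88 mm and grips with 3 to 60 N. Pads are 20 mm wide; open, the fingers measure 115 mm over their backs; the gripper's body (75 mm by 178 mm) begins 61 mm behind the grasp point.
Start: joints at [-1.301, 0.423, 1.63, -0, 1.089, -0.019], TCP at [178.019, -599.094, 222.675] pointing down, gripper open.
Joint ranges: [-3, 3], [-0.9, 2.11], [0.09, 2.58], [-1.31, 4.45], [0.11, 2.69], [-2.54, 2.54]. Speed limits (rad/s): [2.39, 2.39, 3.01, 3.14, 3.14, 3.14].

INTERFACE

Orientations are given as a rotation vector (axis times angle).
In Python, from workcell import * gives the robot as it stands.
- The arm moves only by the tool step_arm, never from a script. Its argument "deltas" is a list of rows, each a list of 3 entries, a list of its own where there are three numbers: the shift along the tool's x, y, z in units of 300 mm (1.0 is 300 mm), then the turn, a rotation vector about the tool's x, y, z in units of 1.5 rad (1.0 is 1.5 rad), then the gripper command: -1 is shut, 1 is fully open, values between are in proportion. In form: [[[dx, dy, dz], [rx, ry, rz], gripper], ...]. A call has 1 to 20 rows; each row is the pose to reach, as a shift and turn from the pose commanded when the call began, along the tool's axes at that moment; what a row does not reach only later rows make up. A row lasts 1/12 s, in which the tool goes at most 41.7 mm and 7.16 degrees, less where a joint would pass 70% of its speed; a pose out of reach is approached as far as the arm can. A call with a number of a shift or a turn outside -1 to 1 is refused whole. A call with a gripper value outside its range is refused whole. The fingers move at their own pace and stop on an object; the grip force is fixed at half the most. Time passes only in rows, so rows that repeat a pose let the fingers close. It gives the time, the measured TCP pose, the force, the opening and the grip force at its end, in the units of the state.
- get_obs(): the state, without advancing time (a new reading comes with each control period).
- get_image(name): name is "scene" or "top" or "wrist"; returns a dict with "pixels" (480x640x3 uint8, red, green, blue), "fx", "fy", "cx", "cy" (pixels), "T" (4x4, takes a point from camera to world coordinates). Camera axes: x right, y down, z forward; pixel columns grow to the right and rows downward; lengths in mm; the calibration is good to about 2 mm. A picture is of the moment at which its call begins. There is no depth.
- close_job(): hands the job in; it is judged then, once.
The state is a dict: "t": time; "qpos": joint angles; "qvel": joint speeds; "joint_torque": joint torques, N m; "ee_pos": TCP position; "orientation": TCP orientation; "ft_force": force on the tool from outside, world axes, zero at the start; "moment": the same for the moment, N m; "width": finger opening in mm; "grasp_force": force on a finger pad.
Only numpy, scipy, OpenCV 4.12 (cv2) and the standard library are available. Lean on these libraries where they do the work, as an engineer would, in place of code of your own. Each camera call takes 0.05 s, during which the arm holds its last target. There are 200 camera calls.

TASK

Lay out the seal-change kit on the grey layout board, everything upright and centred on its black pad: stand the yellow tub on the middle pad between the orange tub and the blue carton, and lay the blue tape roll flat and centred on top of the yellow tub. Stand the brown bottle on the small pad behind the blue carton and the white dropper bottle with the red nozzle on the small pad behind the orange tub (behind is away from the robot). Leave the orange tub and the blue carton standing on their pads, and let go of everything.

Things in the scene. Friction and masses are not known exactly. Their poses are not given: they have to be found in the camera images.
- layout_board: fixed grey plate, 140 (x) x 236 (y) x 8 mm thick; origin: centre of its underside, z up, x points away from the robot (turned 0.1 to 0.36 rad to the right). Five flush black pads, centres in its x, y (mm): front row, 66 mm wide: left (-32, 80), middle (-32, 0), right (-32, -80); back row, 48 mm: left (32, 80), right (32, -80). Orange tub and blue carton start on front left and right, in either order.
- orange_tub_centre (a point): orange round tub with lid, 62 mm diameter, 44 mm high, about 0.13 kg, loose, standing on a front end pad of the board; this point is its centre, half-way up (22 mm above its foot). A reference: to be left where it stands.
- blue_carton_centre (a point): blue upright cardboard carton, 46 x 58 x 60 mm high (x, y, z), about 0.08 kg, loose, standing on the other front end pad; this point is its centre, half-way up (30 mm above its foot). A reference: to be left where it stands.
- yellow_tub_centre (a point): yellow round tub with lid, 57 mm diameter, 36 mm high, about 0.11 kg, standing on the desk right of the board; this point is its centre, half-way up (18 mm above its foot). The lid is fixed, its top flat. Beware: a blue pipe (0.10 to 0.22 m up) and, at the right, a wooden shelf 0.23 m up run along the back of the desk, as near as 80 mm behind the things' centres.
- blue_tape_centre (a point): roll of blue tape with a cream core, lying flat on the desk right of the board: 60 to 62 mm outer diameter, 19 mm high, about 0.045 kg; this point is its centre, half-way up (9.5 mm above its foot), in the middle of the open hole. Grasp it across the outside.
- brown_bottle_centre (a point): small brown bottle with black cap, 33 mm diameter, 68 mm high (body up to 56 mm, cap 22 mm diameter above), about 0.07 kg, upright on the desk right of the board; this point is its centre, half-way up (34 mm above its foot).
- dropper_bottle_centre (a point): small cream-white dropper bottle with a red pointed nozzle, 28 mm diameter, 63 mm high (body up to 40 mm, nozzle above), about 0.03 kg, upright on the desk right of the board; this point is its centre, half-way up (31.5 mm above its foot).
Not all that is in view belongs to the job. Leave any turquoise look-alike of the part that bears blue_carton_centre alone.

How it is judged:
By the outcome, as a careful person would: the job done as asked, in the order asked, and still so for the second after the job is handed in, with the robot touching nothing.
It also fails if it takes over 115 s, if anything falls off the work surface, if the arm or the gripper's body presses on something with over 40 N, if the wrist force passes 120 N, or if a joint passes its speed limit or range.

## Working session

There is one attempt and no reset: what is moved stays moved. The work goes in short steps, Python scripts to look and compute and a tool call to move; the robot and the scene stay as the last step left them, time stands still between calls to the robot, and variables do not carry over. Pictures are saved under pics/ and viewed, at most 18 in all, crops included, and the job is handed in when it is done.

Besides the shell and the picture viewer there is one more tool, called after "Call:" by a JSON object that holds its "fn" and its "kwargs". step_arm: Moves the arm, as the interface text tells. Its arguments: {"type":"object","properties":{"deltas":{"type":"array","items":{"type":"array"}}},"required":["deltas"]}

```bash
mkdir -p pics; cat > h.py <<'E'
from workcell import *
import numpy as np, cv2
from scipy.spatial.transform import Rotation as R
def ray(im,u,v):
    d=np.array([(u-im["cx"])/im["fx"],(v-im["cy"])/im["fy"],1.]); T=np.array(im["T"])
    return T[:3,3],T[:3,:3]@d
def onz(im,u,v,z):
    o,d=ray(im,u,v); return o+d*(z-o[2])/d[2]
def proj(im,p):
    T=np.array(im["T"]); c=T[:3,:3].T@(np.array(p,float)-T[:3,3]); return np.array([im["fx"]*c[0]/c[2]+im["cx"],im["fy"]*c[1]/c[2]+im["cy"]])
def save(im,n): cv2.imwrite("pics/%s.png"%n,cv2.cvtColor(im["pixels"],cv2.COLOR_RGB2BGR))
E
python3 - <<'E'
from h import *
for n in ["scene","top","wrist"]:
    im=get_image(n); save(im,n+"0"); print(n,im["fx"],im["cx"],im["cy"],np.round(im["T"],3).tolist())
o=get_obs(); print(o)
E
```

```text
scene 439.3990014290558 317.9189383075079 237.59943142092482 [[0.729, -0.382, 0.568, -87.887], [-0.684, -0.384, 0.62, -546.85], [-0.019, -0.841, -0.541, 533.352], [0.0, 0.0, 0.0, 1.0]]
top 572.5611372395481 310.3961394575484 235.0299595722972 [[-0.016, -0.992, 0.128, 217.76], [-1.0, 0.018, 0.019, -42.202], [-0.021, -0.128, -0.992, 1355.826], [0.0, 0.0, 0.0, 1.0]]
wrist 359.7827480988038 316.4750096696933 237.97021132583163 [[0.284, -0.916, -0.283, 255.183], [-0.959, -0.272, -0.082, -576.078], [-0.002, 0.295, -0.956, 384.727], [0.0, 0.0, 0.0, 1.0]]
{'t': 0.15, 'qpos': array([-1.30101619e+00,  4.23666625e-01,  1.63046971e+00, -2.09144403e-05,
        1.08859612e+00, -1.89947478e-02]), 'qvel': array([-0.00075461, -0.00427244, -0.00137811,  0.00030371,  0.00069342,
        0.00090081]), 'joint_torque': array([-2.39166366e-04, -5.44983351e+01, -2.73919219e+01,  6.43928535e-02,
        2.04051216e-02, -5.72949807e-05]), 'ee_pos': array([ 177.89934375, -598.71925055,  222.09702359]), 'orientation': array([-3.10778297e+00, -4.51884767e-01,  2.52692943e-04]), 'ft_force': array([-0.73587358, -0.6250027 ,  0.24764938]), 'moment': array([ 0.03292005, -0.01168264, -0.03045411]), 'grasp_force': 0.0, 'width': 87.45095600369085}
```

View pics/scene0.png

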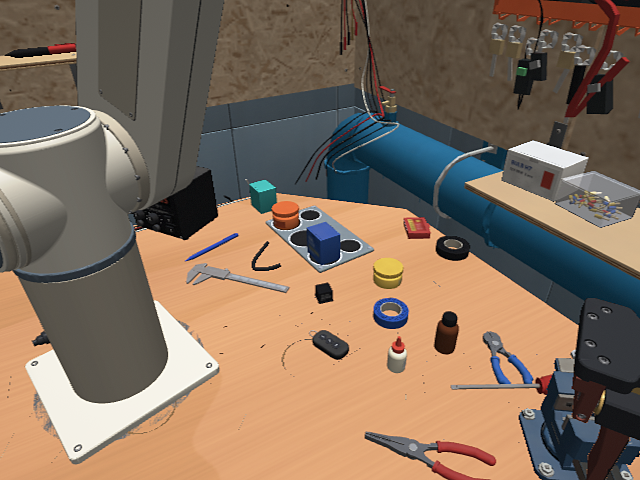

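View pics/top0.png

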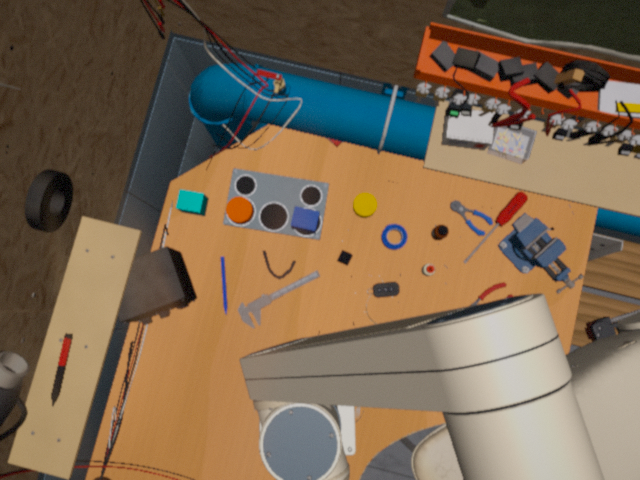

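The scene view shows orange tub (286,213), carton (323,243), yellow tub (388,272), tape (391,313), brown bottle (447,333), dropper (398,355). The turquoise block at (262,196) is the look-alike. The top view shows the same: board centred near (277,204), yellow (365,204), tape (394,237), brown (440,232), dropper (429,269).

```bash
cat >> h.py <<'E'
HSV={'yellow':((24,120,90),(34,255,255)),'orange':((5,200,120),(14,255,255)),'blue':((108,140,60),(125,255,255)),'red':((0,180,80),(4,255,255)),'black':((0,0,0),(180,255,50))}
def blobs(im,name,box,amin=15):
    x0,y0,x1,y1=box; h=cv2.cvtColor(im["pixels"],cv2.COLOR_RGB2HSV)[y0:y1,x0:x1]
    m=cv2.inRange(h,*HSV[name]); n,l,s,c=cv2.connectedComponentsWithStats(m)
    return [(int(s[i,4]),(c[i]+[x0,y0]).round(1).tolist(),[int(s[i,0]+x0),int(s[i,1]+y0),int(s[i,2]),int(s[i,3])]) for i in range(1,n) if s[i,4]>=amin]
E
python3 - <<'E'
from h import *
for cam,bx in (("top",dict(yellow=(345,185,385,225),orange=(220,190,260,225),blue=(285,200,325,240),tape=(375,220,415,255),red=(415,255,445,285),brown=(425,220,455,245),pads=(220,165,330,242))),
 ("scene",dict(yellow=(360,250,420,300),orange=(260,195,310,235),blue=(300,215,350,270),tape=(365,290,420,335),red=(380,330,420,355),brown=(425,305,465,360),pads=(265,200,375,275)))):
    im=get_image(cam)
    for k,b in bx.items():
        n={'tape':'blue','brown':'black','pads':'black'}.get(k,k)
        for a in blobs(im,n,b): print(cam,k,a,[onz(im,*a[1],z)[:2].round().tolist() for z in (8,18,36,63)])
E
```

```text
top yellow (423, [364.7, 204.1], [354, 193, 23, 24]) [[464.0, -147.0], [462.0, -146.0], [459.0, -145.0], [454.0, -143.0]]
top orange (502, [239.1, 209.6], [226, 197, 27, 26]) [[456.0, 154.0], [454.0, 152.0], [451.0, 150.0], [447.0, 146.0]]
top blue (141, [312.8, 219.4], [306, 211, 13, 20]) [[429.0, -22.0], [428.0, -23.0], [425.0, -23.0], [421.0, -23.0]]
top tape (199, [393.5, 236.5], [382, 225, 24, 24]) [[385.0, -213.0], [383.0, -211.0], [381.0, -209.0], [378.0, -206.0]]
top brown (62, [442.1, 230.3], [438, 226, 9, 9]) [[397.0, -328.0], [396.0, -326.0], [394.0, -322.0], [390.0, -316.0]]
top pads (209, [245.1, 184.8], [237, 177, 17, 16]) [[517.0, 139.0], [514.0, 138.0], [510.0, 135.0], [504.0, 132.0]]
top pads (51, [315.5, 195.4], [312, 189, 7, 14]) [[487.0, -30.0], [485.0, -30.0], [482.0, -30.0], [476.0, -30.0]]
top pads (83, [266.1, 213.6], [262, 205, 12, 19]) [[445.0, 89.0], [444.0, 88.0], [441.0, 86.0], [436.0, 84.0]]
scene yellow (20, [388.4, 259.0], [382, 258, 14, 3]) [[510.0, -106.0], [499.0, -114.0], [478.0, -129.0], [447.0, -152.0]]
scene blue (889, [325.6, 242.3], [307, 222,
[... 662 characters left out ...]
454.0, 70.0]]
scene pads (226, [300.9, 239.5], [291, 230, 28, 26]) [[431.0, 75.0], [421.0, 64.0], [404.0, 42.0], [377.0, 10.0]]
scene pads (175, [349.6, 245.7], [340, 241, 20, 11]) [[489.0, -17.0], [478.0, -27.0], [458.0, -45.0], [429.0, -72.0]]
scene pads (16, [266.2, 244.0], [265, 242, 4, 6]) [[366.0, 115.0], [357.0, 103.0], [342.0, 80.0], [318.0, 46.0]]
scene pads (31, [312.5, 257.8], [308, 249, 12, 15]) [[402.0, 7.0], [393.0, -4.0], [376.0, -23.0], [351.0, -51.0]]
scene pads (21, [332.5, 261.2], [326, 257, 14, 7]) [[423.0, -31.0], [414.0, -41.0], [396.0, -58.0], [370.0, -85.0]]
scene pads (49, [272.4, 267.4], [265, 264, 16, 7]) [[323.0, 39.0], [315.0, 28.0], [301.0, 7.0], [280.0, -23.0]]
```

View pics/wrist0.png

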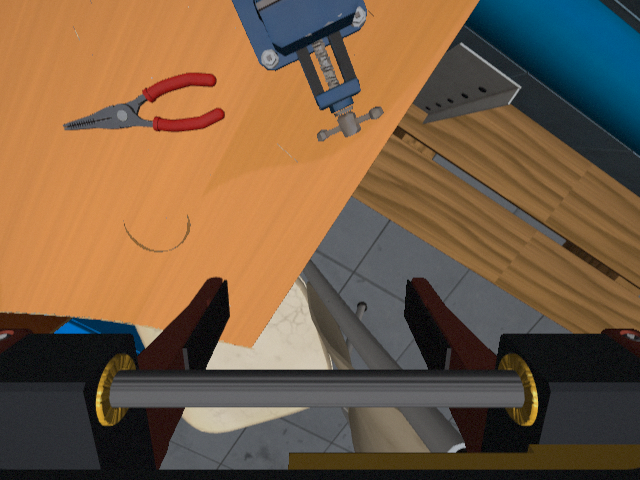

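The wrist view shows the red pliers (150,110) and the vise (320,60), but no job parts. I'll move to a survey pose over the parts.

Call:
{"fn": "step_arm", "kwargs": {"deltas": [[[0.8,-1,0.1],[0,0,0.29],1],[[0.8,-1,0.1],[0,0,0.29],1],[[0.8,-1,0.1],[0,0,0.29],1],[[0.8,-1,0.1],[0,0,0.29],1],[[0.8,-1,0.1],[0,0,0.29],1],[[0.8,-1,0.1],[0,0,0.29],1],[[0.8,-1,0.1],[0,0,0.29],1],[[0.8,-1,0.1],[0,0,0.29],1],[[0.8,-1,0.1],[0,0,0.29],1],[[0.8,-1,0.1],[0,0,0.29],1],[[0.8,-1,0.1],[0,0,0.29],1],[[0.8,-1,0.1],[0,0,0.29],1]]}}

```text
t: 1.25
ee_pos: [323.1, -243.3, 192.9]
orientation: [3.133, -0.226, 0.001]
ft_force: [-0.3, 0.3, -0.0]
width: 87.9
grasp_force: 0.0
```

```bash
cat >> h.py <<'E'
def delta(p,yaw=None):
    """units to reach world TCP p with tool x at world angle yaw (tool down), from measured pose"""
    o=get_obs(); M=R.from_rotvec(o['orientation']); d=M.inv().apply(np.array(p,float)-o['ee_pos'])/300
    r=np.zeros(3)
    if yaw is not None:
        c,s=np.cos(yaw),np.sin(yaw); G=R.from_matrix(np.array([[c,s,0],[s,-c,0],[0,0,-1]]))
        r=(M.inv()*G).as_rotvec()/1.5
    print('t',round(o['t'],2),'at',o['ee_pos'].round(1),'yaw',round(float(np.arctan2(*M.as_matrix()[[1,0],0])),3),'q',o['qpos'].round(2),'w',round(o['width'],1),'| d',d.round(3),'r',r.round(3))
E
python3 - <<'E'
from h import *
im=get_image("wrist"); save(im,"w1"); delta((350,-150,230),-.15)
t=get_image("top"); print(onz(t,365,150,160),onz(t,245,143,160),onz(t,300,140,160))
E
```

```text
t 1.3 at [ 323. -244.  193.] yaw -0.146 q [-0.68  0.14  2.12 -0.    0.88  1.04] w 87.6 | d [ 0.044 -0.323 -0.124] r [ 0.001 -0.     0.003]
[ 553.62809453 -138.8959005   160.        ] [574.76975337 118.87623387 160.        ] [5.78798292e+02 1.47111231e-01 1.60000000e+02]
```

View pics/w1.png

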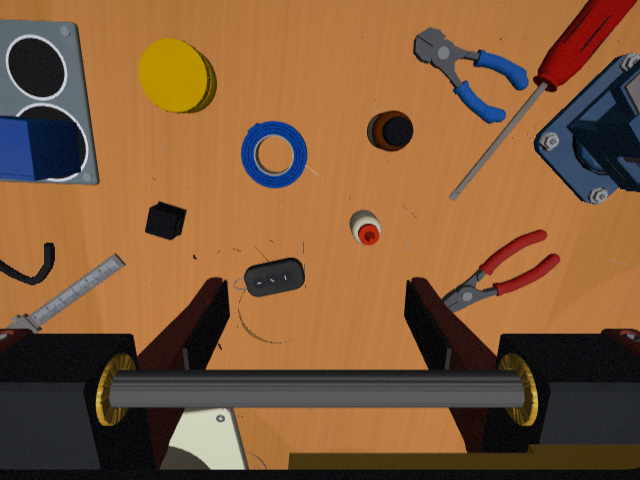

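The wrist view shows yellow lid (175,75), tape (274,155), brown bottle cap (397,131) and dropper nozzle (368,234). Carton and two right-hand pads are at the left edge.

```bash
cat >> h.py <<'E'
def mask(im,lo,hi,box):
    h=cv2.cvtColor(im["pixels"],cv2.COLOR_RGB2HSV); m=cv2.inRange(h,lo,hi); k=np.zeros_like(m); x0,y0,x1,y1=box; k[y0:y1,x0:x1]=255
    return m&k
def ell(m,hull=True):
    c=max(cv2.findContours(m,cv2.RETR_EXTERNAL,cv2.CHAIN_APPROX_NONE)[0],key=cv2.contourArea)
    (u,v),ax,a=cv2.fitEllipse(cv2.convexHull(c) if hull else c); return u,v,ax
E
python3 - <<'E'
from h import *
im=get_image("wrist"); print(np.array(im["T"]).round(2).tolist())
hs=cv2.cvtColor(im["pixels"],cv2.COLOR_RGB2HSV)
for q in [(175,75),(211,88),(140,20),(275,130),(275,155),(397,131),(376,131),(360,218),(368,236),(400,60),(366,222),(36,60)]: print(q,hs[q[1],q[0]],end=';')
print()
def rep(n,u,v,ax,z): print(n,round(u,1),round(v,1),np.round(ax,1),onz(im,u,v,z).round(1))
rep('tape',*ell(mask(im,(105,130,50),(125,255,255),(230,110,320,200))),19)
rep('cap',*ell(mask(im,(0,0,0),(180,255,32),(360,100,420,160))),68)
rep('brown',*ell(mask(im,(0,0,0),(180,255,110),(360,100,420,160))),50)
rep('red',*ell(mask(im,(0,180,80),(6,255,255),(345,200,390,255))),52)
rep('yel',*ell(mask(im,(20,150,90),(34,255,255),(130,30,225,120))),28)
for v in (150,165,180,190): print(v,ell(mask(im,(20,150,v),(34,255,255),(130,30,225,120))))
E
```

```text
[[-0.15, -0.95, -0.29, 402.39], [-0.99, 0.14, 0.04, -256.44], [0.0, 0.29, -0.96, 355.74], [0.0, 0.0, 0.0, 1.0]]
(175, 75) [ 24 255 180];(211, 88) [ 23 255  86];(140, 20) [ 14 164 179];(275, 130) [108 250 141];(275, 155) [ 14 161 188];(397, 131) [150  45  17];(376, 131) [  9 207  75];(360, 218) [ 21  60 148];(368, 236) [  4 233 105];(400, 60) [ 14 164 183];(366, 222) [ 20  37 172];(36, 60) [129  54  33];
tape 272.1 153.6 [64.6 67.7] [ 385.4 -213.    19. ]
cap 395.5 130.6 [28.9 31.1] [ 390.9 -316.1   68. ]
brown 388.2 130.3 [40.  46.5] [ 391.3 -313.9   50. ]
red 367.2 234.0 [19.9 20.3] [ 306.8 -287.4   52. ]
yel 173.0 75.6 [68.9 79.7] [ 460.8 -143.9   28. ]
150 (170.52622985839844, 75.00570678710938, (66.04847717285156, 76.56009674072266))
165 (170.27511596679688, 74.92113494873047, (65.5334701538086, 75.63101196289062))
180 (170.22666931152344, 75.08604431152344, (65.27445220947266, 74.91401672363281))Traceback (most recent call last):
  File "<stdin>", line 12, in <module>
  File "h.py", line 29, in ell
    c=max(cv2.findContours(m,cv2.RETR_EXTERNAL,cv2.CHAIN_APPROX_NONE)[0],key=cv2.contourArea)
ValueError: max() iterable argument is empty
```

Call:
{"fn": "step_arm", "kwargs": {"deltas": [[[0.2,-0.38,0],[0,0,-1],1],[[0.2,-0.38,0],[0,0,-1],1],[[0.2,-0.38,0],[0,0,-1],1],[[0.2,-0.38,0],[0,0,-1],1],[[0.2,-0.38,0],[0,0,-1],1],[[0.2,-0.38,0],[0,0,-1],1],[[0.2,-0.38,0],[0,0,-1],1],[[0.2,-0.38,0],[0,0,-1],1],[[0.2,-0.38,0],[0,0,-1],1],[[0.2,-0.38,0],[0,0,-1],1],[[0.2,-0.38,0],[0,0,-1],1],[[0.2,-0.38,0],[0,0,-1],1],[[0.2,-0.38,0],[0,0,-1],1],[[0.2,-0.38,0],[0,0,-1],1]]}}

```text
t: 2.57
ee_pos: [398.6, -140.2, 192.6]
orientation: [2.454, 1.961, -0.0]
ft_force: [0.1, -0.2, -0.0]
width: 88.0
grasp_force: 0.0
```

```bash
python3 - <<'E'
from h import *
im=get_image("wrist"); save(im,"w2"); delta((460,-143,100),2.99)
E
```

```text
t 2.62 at [ 398.6 -140.   192.7] yaw 1.348 q [-0.37  0.17  2.08 -0.    0.89 -0.14] w 87.9 | d [0.035 0.202 0.309] r [-0.     0.    -1.095]
```

View pics/w2.png

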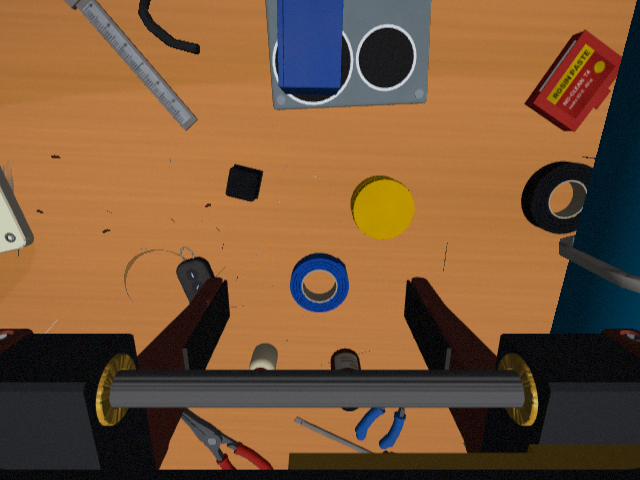

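The wrist view shows yellow lid (384,208), tape (320,282) and the board's right end at the top (275–430, 0–105). The pipe is at the right edge.

Call:
{"fn": "step_arm", "kwargs": {"deltas": [[[0.035,0.2,0.2],[0,0,-1],1],[[0.035,0.2,0.2],[0,0,-1],1],[[0.035,0.2,0.2],[0,0,-1],1],[[0.035,0.2,0.2],[0,0,-1],1],[[0.035,0.2,0.2],[0,0,-1],1],[[0.035,0.2,0.2],[0,0,-1],1],[[0.035,0.2,0.2],[0,0,-1],1],[[0.035,0.2,0.2],[0,0,-1],1],[[0.035,0.2,0.2],[0,0,-1],1],[[0.035,0.2,0.2],[0,0,-1],1],[[0.035,0.2,0.2],[0,0,-1],1],[[0.035,0.2,0.2],[0,0,-1],1],[[0.035,0.2,0.2],[0,0,-1],1],[[0.035,0.2,0.2],[0,0,-1],1]]}}

```text
t: 3.78
ee_pos: [459.5, -142.1, 132.6]
orientation: [0.46, 3.108, 0.0]
ft_force: [0.3, -0.5, 0.6]
width: 87.8
grasp_force: 0.0
```

```bash
python3 - <<'E'
from h import *
f=cv2.imread
def old(n,T):pass
im=get_image("wrist"); save(im,"w3")
m=mask(im,(20,150,150),(34,255,255),(150,100,480,480)); print(cv2.boundingRect(m)); u,v,ax=ell(m); print(u,v,ax,onz(im,u,v,36))
im2=get_image("scene"); m=mask(im2,(20,150,60),(36,255,255),(360,250,420,300)); print(cv2.boundingRect(m)); u,v,ax=ell(m); print(u,v,onz(im2,u,v,18),onz(im2,u,v,22))
delta((460,-143,12),2.99)
E
```

```text
(277, 205, 75, 71)
313.77587890625 239.91876220703125 (70.01898956298828, 74.25559997558594) [ 458.45512604 -144.35727435   36.        ]
(374, 258, 29, 31)
387.36968994140625 272.44207763671875 [ 462.60637623 -140.84426799   18.        ] [ 458.3336158  -143.99555381   22.        ]
t 3.88 at [ 459.5 -142.   132.7] yaw 2.849 q [-0.32  0.35  2.01  0.    0.78 -1.6 ] w 87.9 | d [-0.003 -0.003  0.402] r [ 0.     0.    -0.094]
```

View pics/w3.png

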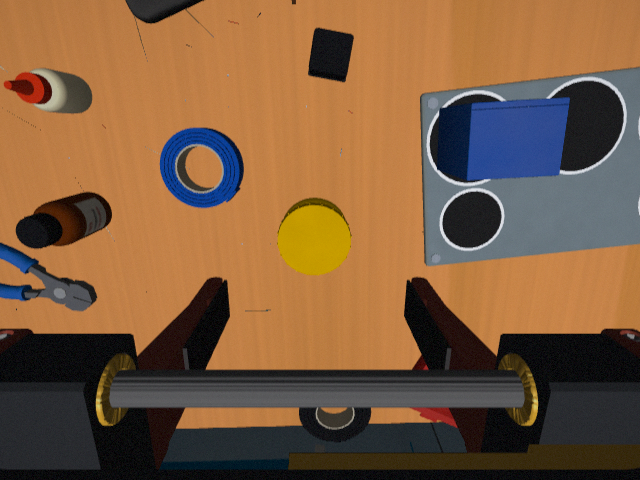

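The wrist view shows the yellow lid at (314,240), midway between the fingers. Its cast position, (458.5,-144.4), agrees with the other views. Descending to grasp.

Call:
{"fn": "step_arm", "kwargs": {"deltas": [[[0,-0.007,0.1],[0,0,-0.09],1],[[0,-0.007,0.2],[0,0,-0.09],1],[[0,-0.007,0.3],[0,0,-0.09],1],[[0,-0.007,0.38],[0,0,-0.09],1],[[0,-0.007,0.42],[0,0,-0.09],1],[[0,-0.007,0.42],[0,0,-0.09],1],[[0,-0.007,0.42],[0,0,-0.09],1],[[0,-0.007,0.42],[0,0,-0.09],-1],[[0,-0.007,0.42],[0,0,-0.09],-1],[[0,-0.007,0.42],[0,0,-0.09],-1],[[0,-0.007,0.42],[0,0,-0.09],-1],[[0,-0.007,0.42],[0,0,-0.09],-1],[[0,-0.007,0.42],[0,0,-0.09],-1],[[0,-0.007,0.42],[0,0,-0.09],-1]]}}

```text
t: 5.05
ee_pos: [459.2, -143.9, 7.3]
orientation: [0.24, 3.132, -0.0]
ft_force: [-0.9, -0.3, 6.3]
width: 55.6
grasp_force: 30.0
```

```bash
python3 - <<'E'
from h import *
delta((400,60,130),1.42); print(get_obs()['grasp_force'])
E
```

```text
t 5.05 at [ 459.2 -143.9    7.3] yaw 2.989 q [-0.33  0.59  2.04  0.    0.5  -1.75] w 55.6 | d [ 0.298  0.642 -0.41 ] r [0.000e+00 1.000e-03 1.046e+00]
30.001017451286316
```

Call:
{"fn": "step_arm", "kwargs": {"deltas": [[[0,0,-0.08],[0,0,0],-1],[[0,0,-0.2],[0,0,0],-1],[[0,0,-0.32],[0,0,0],-1],[[0.03,0.1,-0.45],[0,0,0],-1],[[0.05,0.2,-0.55],[0,0,0],-1],[[0.07,0.27,-0.64],[0,0,0],-1],[[0.07,0.27,-0.64],[0,0,0],-1],[[0.07,0.27,-0.64],[0,0,0],-1],[[0.07,0.27,-0.64],[0,0,0],-1]]}}

```text
t: 5.8
ee_pos: [450.1, -60.6, 198.3]
orientation: [-0.238, -3.132, 0.0]
ft_force: [0.4, 0.5, -0.4]
width: 56.0
grasp_force: 30.0
```

```bash
python3 - <<'E'
from h import *
im=get_image("wrist"); save(im,"w4"); np.save("w4T.npy",im["T"]); delta((430,60,130),1.42); print(get_obs()['width'])
E
```

```text
t 5.85 at [449.7 -60.9 197.6] yaw 2.989 q [-0.16  0.21  2.02 -0.    0.92 -1.58] w 55.7 | d [0.126 0.388 0.226] r [-1.000e-03 -1.000e-03  1.046e+00]
55.702784691950235
```

View pics/w4.png

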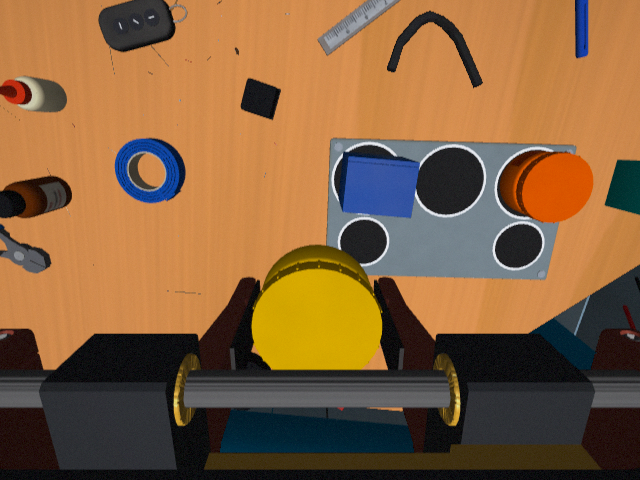

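The board is fully seen: middle pad (450,180), back right pad (363,241), back left pad (519,245). The tub is upright in the fingers.

```bash
cat >> h.py <<'E'
PADS={'M':(-32,0),'BR':(32,-80),'BL':(32,80),'FL':(-32,80),'FR':(-32,-80)}
def fitboard(keys,pts):
    A=np.array([PADS[k] for k in keys],float); B=np.array(pts)[:,:2]; a=A-A.mean(0); b=B-B.mean(0)
    th=np.arctan2((a[:,0]*b[:,1]-a[:,1]*b[:,0]).sum(),(a*b).sum()); M=np.array([[np.cos(th),-np.sin(th)],[np.sin(th),np.cos(th)]])
    t=B.mean(0)-M@A.mean(0); res=B-(A@M.T+t); print('th',round(th,4),'origin',t.round(1),'res',res.round(1).tolist())
    for k in PADS: print(k,(M@np.array(PADS[k])+t).round(1),end=' ')
    print(); return M,t
E
python3 - <<'E'
from h import *
im=get_image("wrist")
P=[]
for k,b in (('M',(412,140,490,220)),('BR',(335,217,392,268)),('BL',(490,218,548,272))):
    m=mask(im,(0,0,0),(180,255,60),b)
    if k=='M': m=cv2.morphologyEx(m,cv2.MORPH_OPEN,np.ones((9,9)))
    u,v,ax=ell(m); p=onz(im,u,v,8); P.append(p); print(k,round(u,1),round(v,1),np.round(ax,1),p.round(1))
fitboard(['M','BR','BL'],P)
t=get_image("top"); Q=[]
for k,b in (('BL',(230,170,262,200)),('BR',(298,182,325,206)),('M',(256,198,290,234))):
    m=mask(t,(0,0,0),(180,255,70),b); u,v,ax=ell(m); p=onz(t,u,v,8); Q.append(p); print(k,round(u,1),round(v,1),np.round(ax,1),p.round(1))
fitboard(['BL','BR','M'],Q)
# orange top disc
u,v,ax=ell(mask(im,(0,200,170),(14,255,255),(480,130,610,240))); print('orange',u,v,ax,onz(im,u,v,52))
E
```

```text
M 449.9 181.2 [62.5 69.6] [438.2  72.5   8. ]
BR 363.5 242.1 [42.4 45.8] [487.3 -18.1   8. ]
BL 518.8 246.1 [40.  48.1] [516.2 139.7   8. ]
th -0.1812 origin [470.1  66.6] res [[-0.4, 0.1], [0.2, -0.3], [0.2, 0.2]]
M [438.6  72.4] BR [487.1 -17.8] BL [516.  139.5] FL [453.  151.1] FR [424.2  -6.3] 
BL 245.0 184.9 [16.4 17.2] [516.2 139.4   8. ]Traceback (most recent call last):
  File "<stdin>", line 11, in <module>
  File "h.py", line 29, in ell
    c=max(cv2.findContours(m,cv2.RETR_EXTERNAL,cv2.CHAIN_APPROX_NONE)[0],key=cv2.contourArea)
ValueError: max() iterable argument is empty
```

Call:
{"fn": "step_arm", "kwargs": {"deltas": [[[0.104,0.433,0.27],[0,0,1],-1],[[0.104,0.433,0.27],[0,0,1],-1],[[0.104,0.433,0.27],[0,0,1],-1],[[0.104,0.433,0.27],[0,0,1],-1],[[0.104,0.433,0.27],[0,0,1],-1],[[0.104,0.433,0.27],[0,0,1],-1],[[0.104,0.433,0.27],[0,0,1],-1],[[0.104,0.433,0.27],[0,0,1],-1],[[0.104,0.433,0.27],[0,0,1],-1],[[0.104,0.433,0.27],[0,0,1],-1],[[0.104,0.433,0.27],[0,0,1],-1],[[0.104,0.433,0.27],[0,0,1],-1],[[0.104,0.433,0.27],[0,0,1],-1],[[0.104,0.433,0.27],[0,0,1],-1],[[0.104,0.433,0.27],[0,0,1],-1]]}}

```text
t: 7.2
ee_pos: [438.9, 72.0, 116.7]
orientation: [-2.309, -2.129, 0.003]
ft_force: [0.0, -0.1, -1.4]
width: 55.8
grasp_force: 30.0
```

```bash
python3 - <<'E'
from h import *
delta((438.6,72.4,16),1.39)
E
```

```text
t 7.2 at [438.9  72.  116.7] yaw 1.49 q [ 0.14  0.34  2.09 -0.    0.72  0.22] w 55.8 | d [ 0.002 -0.001  0.336] r [-0.001  0.     0.066]
```

Call:
{"fn": "step_arm", "kwargs": {"deltas": [[[0.002,0,0.05],[0,0,0.066],-1],[[0.002,0,0.15],[0,0,0.066],-1],[[0.002,0,0.24],[0,0,0.066],-1],[[0.002,0,0.3],[0,0,0.066],-1],[[0.002,0,0.32],[0,0,0.066],-1],[[0.002,0,0.33],[0,0,0.066],-1],[[0.002,0,0.335],[0,0,0.066],-1],[[0.002,0,0.336],[0,0,0.066],-1],[[0.002,0,0.337],[0,0,0.066],-1]]}}

```text
t: 7.95
ee_pos: [440.2, 73.2, 17.4]
orientation: [2.412, 2.011, 0.002]
ft_force: [-0.2, -0.1, -0.9]
width: 56.2
grasp_force: 30.0
```

```bash
python3 - <<'E'
from h import *
delta((438.6,72.4,15.5),1.39); print(get_obs()['ft_force'])
E
```

```text
t 7.95 at [440.2  73.2  17.4] yaw 1.39 q [0.14 0.55 2.12 0.   0.47 0.32] w 56.2 | d [-0.004 -0.005  0.006] r [ 0.001 -0.     0.   ]
[-0.23050825 -0.07358214 -0.90495169]
```

Call:
{"fn": "step_arm", "kwargs": {"deltas": [[[-0.002,-0.003,0.004],[0,0,0],-1],[[-0.002,-0.003,0.006],[0,0,0],-1],[[-0.002,-0.003,0.006],[0,0,0],-1]]}}

```text
t: 8.2
ee_pos: [438.7, 72.8, 15.3]
orientation: [2.413, 2.011, 0.001]
ft_force: [-0.5, 0.5, 2.2]
width: 56.0
grasp_force: 30.0
```

```bash
python3 - <<'E'
from h import *
for i in range(3): delta((438.6,72.4,15.5),1.39); get_image("top")
print(get_obs()['ft_force'])
E
```

```text
t 8.2 at [438.7  72.8  15.3] yaw 1.39 q [0.14 0.55 2.12 0.   0.47 0.32] w 56.0 | d [-0.001 -0.    -0.001] r [ 0.001 -0.    -0.   ]
t 8.25 at [438.8  72.8  15.3] yaw 1.39 q [0.14 0.55 2.12 0.   0.47 0.32] w 55.7 | d [-0.001 -0.    -0.001] r [ 0.001 -0.    -0.   ]
t 8.3 at [438.8  72.8  15.3] yaw 1.39 q [0.14 0.55 2.12 0.   0.47 0.32] w 55.6 | d [-0.002 -0.    -0.001] r [ 0.001 -0.    -0.   ]
[-0.53125205 -0.13814555  6.6538649 ]
```

Call:
{"fn": "step_arm", "kwargs": {"deltas": [[[0,0,0],[0,0,0],0.6],[[0,0,0],[0,0,0],0.6],[[0,0,0],[0,0,0],0.6],[[0,0,0],[0,0,0],0.6],[[0,0,-0.08],[0,0,0],0.6],[[0,0,-0.2],[0,0,0],0.6],[[0,0,-0.32],[0,0,0],0.6],[[0,0,-0.45],[0,0,0],0.6],[[0,0,-0.5],[0,0,0],0.6],[[-0.15,0,-0.6],[0,0,0],1],[[-0.25,0,-0.6],[0,0,0],1],[[-0.35,0,-0.6],[0,0,0],1],[[-0.35,0,-0.6],[0,0,0],1]]}}

```text
t: 9.43
ee_pos: [418.8, -33.9, 195.5]
orientation: [2.415, 2.007, 0.0]
ft_force: [0.8, 0.7, 0.6]
width: 87.3
grasp_force: 0.0
```

```bash
python3 - <<'E'
from h import *
im=get_image("wrist"); save(im,"w5"); delta((385.4,-213,120),1.39)
m=mask(im,(20,150,150),(34,255,255),(100,0,600,330)); u,v,ax=ell(m); print(u,v,ax,onz(im,u,v,44))
E
```

```text
t 9.48 at [419.1 -32.3 195.1] yaw 1.386 q [-0.11  0.16  2.09 -0.    0.9   0.08] w 87.5 | d [-0.613  0.     0.25 ] r [ 0.     0.    -0.003]
316.2277526855469 91.7347412109375 (67.8144302368164, 72.84712219238281) [437.91735341  72.64067338  44.        ]
```

View pics/w5.png

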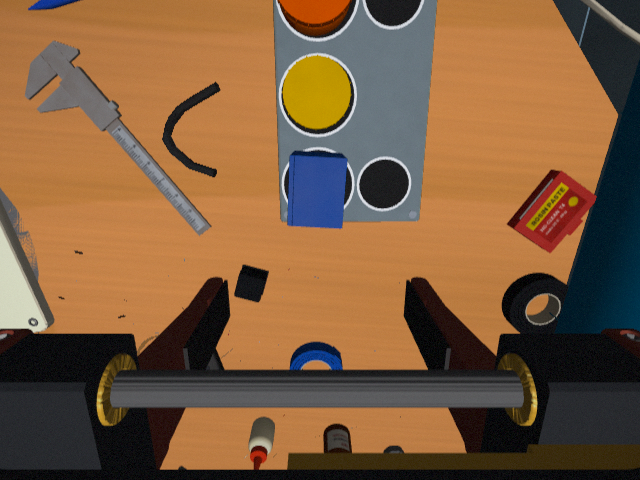

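The yellow tub stands upright on the middle pad, seen at (317,92) and cast to (437.9,72.6), within 1 mm of the pad centre. Next is the tape.

Call:
{"fn": "step_arm", "kwargs": {"deltas": [[[-0.12,0,0.05],[0,0,0],1],[[-0.25,0,0.1],[0,0,0],1],[[-0.37,0,0.15],[0,0,0],1],[[-0.5,0,0.2],[0,0,0],1],[[-0.61,0,0.24],[0,0,0],1],[[-0.61,0,0.24],[0,0,0],1],[[-0.61,0,0.24],[0,0,0],1],[[-0.61,0,0.24],[0,0,0],1]]}}

```text
t: 10.15
ee_pos: [386.6, -209.6, 122.5]
orientation: [-2.412, -2.011, 0.0]
ft_force: [0.6, -0.2, -0.9]
width: 87.7
grasp_force: 0.0
```

```bash
python3 - <<'E'
from h import *
im=get_image("wrist")
m=mask(im,(105,130,40),(125,255,255),(231,120,402,365)); print(cv2.boundingRect(m)); u,v,ax=ell(m); p=onz(im,u,v,19); print(u,v,ax,p,onz(im,u,v,12))
t=get_image("scene"); m=mask(t,(105,130,40),(125,255,255),(365,290,420,335)); u,v,ax=ell(m); print(onz(t,u,v,10))
delta((385.4,-213,3),1.39)
E
```

```text
(277, 200, 77, 77)
315.59149169921875 237.67994689941406 (76.3010025024414, 77.81404113769531) [ 384.94301831 -210.16260493   19.        ] [ 384.52279475 -212.25980097   12.        ]
[ 385.02642617 -211.457457     10.        ]
t 10.25 at [ 387.  -209.2  123. ] yaw 1.392 q [-0.52  0.32  2.1   0.    0.72 -0.34] w 87.9 | d [-0.013 -0.003  0.4  ] r [ 0.    -0.     0.001]
```

Call:
{"fn": "step_arm", "kwargs": {"deltas": [[[-0.009,-0.003,0.1],[0,0,0],1],[[-0.009,-0.003,0.2],[0,0,0],1],[[-0.009,-0.003,0.3],[0,0,0],1],[[-0.009,-0.003,0.37],[0,0,0],1],[[-0.009,-0.003,0.4],[0,0,0],1],[[-0.009,-0.003,0.4],[0,0,0],1],[[-0.009,-0.003,0.4],[0,0,0],1],[[-0.009,-0.003,0.4],[0,0,0],-1],[[-0.009,-0.003,0.4],[0,0,0],-1],[[-0.009,-0.003,0.4],[0,0,0],-1],[[-0.009,-0.003,0.4],[0,0,0],-1],[[-0.009,-0.003,0.4],[0,0,0],-1],[[-0.009,-0.003,0.4],[0,0,0],-1]]}}

```text
t: 11.33
ee_pos: [385.6, -213.3, 3.3]
orientation: [2.413, 2.011, 0.001]
ft_force: [0.8, 0.1, 8.2]
width: 58.3
grasp_force: 30.0
```

```bash
python3 - <<'E'
from h import *
delta((438.4,72.5,140),1.39); o=get_obs(); print(o['grasp_force'],o['ft_force'])
E
```

```text
t 11.33 at [ 385.6 -213.3    3.3] yaw 1.39 q [-0.53  0.57  2.13  0.    0.43 -0.35] w 58.3 | d [ 0.969  0.002 -0.456] r [ 0.001  0.    -0.   ]
30.001600196992513 [0.81788893 0.08514821 8.16446563]
```

Call:
{"fn": "step_arm", "kwargs": {"deltas": [[[0,0,-0.1],[0,0,0],-1],[[0,0,-0.22],[0,0,0],-1],[[0,0,-0.34],[0,0,0],-1],[[0.08,0,-0.45],[0,0,0],-1],[[0.2,0,-0.456],[0,0,0],-1],[[0.32,0,-0.456],[0,0,0],-1],[[0.44,0,-0.456],[0,0,0],-1],[[0.56,0,-0.456],[0,0,0],-1],[[0.68,0,-0.456],[0,0,0],-1],[[0.8,0,-0.456],[0,0,0],-1],[[0.9,0,-0.456],[0,0,0],-1],[[0.968,0.002,-0.456],[0,0,0],-1],[[0.968,0.002,-0.456],[0,0,0],-1],[[0.968,0.002,-0.456],[0,0,0],-1]]}}

```text
t: 12.5
ee_pos: [437.8, 73.1, 139.5]
orientation: [-2.41, -2.015, 0.001]
ft_force: [-0.9, 0.2, -0.6]
width: 58.3
grasp_force: 30.0
```

```bash
python3 - <<'E'
from h import *
im=get_image("wrist"); save(im,"w6"); o=get_obs(); z=o['ee_pos'][2]
delta((438.4,72.5,48),1.39)
m=mask(im,(100,100,30),(125,255,255),(150,200,480,370)); print(cv2.boundingRect(m)); 
u,v,ax=ell(m); print(u,v,ax,'tcp px',proj(im,o['ee_pos']+[0,0,16]), onz(im,u,v,z+16))
E
```

```text
t 12.55 at [437.6  72.3 139.4] yaw 1.391 q [ 0.14  0.29  2.08 -0.    0.77  0.32] w 58.1 | d [0.001 0.003 0.305] r [-0.     0.     0.001]
(252, 239, 130, 131)
317.0690612792969 305.86907958984375 (130.38531494140625, 137.14242553710938) tcp px [317.51288572 314.13428137] [438.10201666  76.49135945 155.40450584]
```

View pics/w6.png

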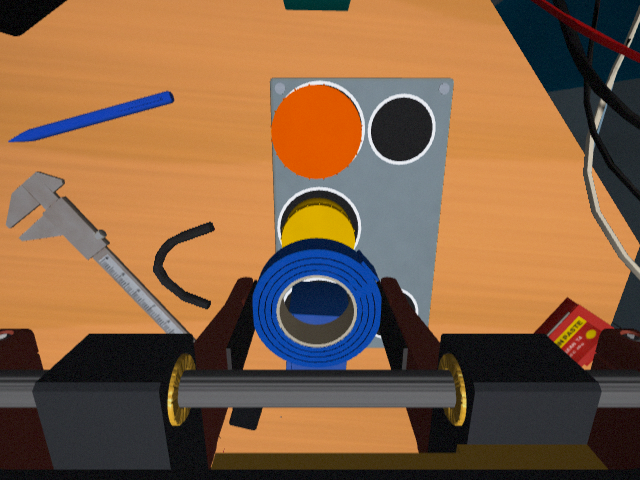

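The tape is held flat between the fingers, core near (317,311), and the tub lid is visible below it. I'll measure the tape's hole for its offset in the grip.

```bash
python3 - <<'E'
from h import *
im=get_image("wrist"); o=get_obs(); z=o['ee_pos'][2]
m=mask(im,(100,100,30),(125,255,255),(150,200,480,370))
cs,h=cv2.findContours(m,cv2.RETR_CCOMP,cv2.CHAIN_APPROX_NONE)
c=max([c for c,k in zip(cs,h[0]) if k[3]>=0],key=cv2.contourArea)
(u,v),ax,a=cv2.fitEllipse(cv2.convexHull(c)); print(u,v,ax,onz(im,u,v,z+15.7),o['ee_pos'])
delta((438.4,72.5,48),1.39)
E
```

```text
316.3189697265625 310.86517333984375 (74.55518341064453, 82.56517791748047) [437.03916214  73.17180167 155.14062992] [437.52933539  71.85888932 139.44062992]
t 12.6 at [437.5  71.9 139.4] yaw 1.39 q [ 0.14  0.29  2.08 -0.    0.77  0.32] w 58.9 | d [0.003 0.003 0.305] r [-0.  0. -0.]
```

Call:
{"fn": "step_arm", "kwargs": {"deltas": [[[-0.001,0.004,0.08],[0,0,0],-1],[[-0.001,0.004,0.17],[0,0,0],-1],[[-0.001,0.004,0.25],[0,0,0],-1],[[-0.001,0.004,0.29],[0,0,0],-1],[[-0.001,0.004,0.3],[0,0,0],-1],[[-0.001,0.004,0.303],[0,0,0],-1],[[-0.001,0.004,0.304],[0,0,0],-1],[[-0.001,0.004,0.304],[0,0,0],-1]]}}

```text
t: 13.27
ee_pos: [439.7, 71.5, 49.0]
orientation: [2.414, 2.01, 0.001]
ft_force: [0.4, -0.5, -0.1]
width: 58.3
grasp_force: 30.0
```

```bash
python3 - <<'E'
from h import *
for i in range(3): delta((438.4,72.5,47.3),1.39); print(get_obs()['ft_force'].round(1)); get_image("top")
E
```

```text
t 13.27 at [439.7  71.5  49. ] yaw 1.389 q [ 0.13  0.48  2.12 -0.    0.55  0.32] w 58.3 | d [ 0.003 -0.005  0.006] r [ 0.001 -0.    -0.001]
[ 0.4 -0.5 -0.1]
t 13.32 at [439.8  71.7  49.1] yaw 1.389 q [ 0.13  0.48  2.12 -0.    0.55  0.32] w 58.5 | d [ 0.002 -0.005  0.006] r [ 0.001 -0.    -0.001]
[-0.6  0.4 -0.6]
t 13.37 at [439.8  71.8  49.1] yaw 1.389 q [0.14 0.48 2.12 0.   0.55 0.32] w 58.3 | d [ 0.001 -0.005  0.006] r [ 0.001 -0.    -0.   ]
[-0.1 -0.5 -0.5]
```

Call:
{"fn": "step_arm", "kwargs": {"deltas": [[[-0.001,-0.003,0.003],[0,0,0],-1],[[-0.001,-0.003,0.006],[0,0,0],-1],[[-0.001,-0.003,0.006],[0,0,0],-1],[[-0.001,-0.003,0.006],[0,0,0],0.8],[[-0.001,-0.003,0.006],[0,0,0],0.8],[[-0.001,-0.003,0.006],[0,0,0],0.8],[[-0.001,-0.003,0.006],[0,0,0],0.8],[[-0.001,-0.003,-0.05],[0,0,0],0.8],[[-0.001,-0.003,-0.15],[0,0,0],0.8],[[-0.001,-0.003,-0.28],[0,0,0],0.8],[[-0.001,-0.003,-0.4],[0,0,0],0.8],[[-0.12,-0.003,-0.45],[0,0,0],0.8],[[-0.25,-0.003,-0.45],[0,0,0],0.8],[[-0.37,-0.003,-0.45],[0,0,0],0.8],[[-0.37,-0.003,-0.45],[0,0,0],0.8]]}}

```text
t: 14.67
ee_pos: [417.3, -41.0, 183.8]
orientation: [2.416, 2.007, -0.001]
ft_force: [-0.6, 0.5, -0.3]
width: 79.1
grasp_force: 0.0
```

```bash
python3 - <<'E'
from h import *
im=get_image("wrist"); save(im,"w7"); 
m=mask(im,(100,100,30),(113,255,255),(200,0,500,330))
cs,h=cv2.findContours(m,cv2.RETR_CCOMP,cv2.CHAIN_APPROX_NONE)
c=max([c for c,k in zip(cs,h[0]) if k[3]>=0],key=cv2.contourArea)
(u,v),ax,a=cv2.fitEllipse(cv2.convexHull(c)); print(u,v,ax,onz(im,u,v,63))
delta((391,-315,140),1.39)
E
```

```text
316.6423034667969 76.77922821044922 (52.715946197509766, 57.49021530151367) [438.0513999   72.67680097  63.        ]
t 14.72 at [417.7 -39.3 183.6] yaw 1.385 q [-0.12  0.18  2.1  -0.    0.87  0.06] w 79.0 | d [-0.92   0.082  0.145] r [ 0.     0.    -0.003]
```

View pics/w7.png

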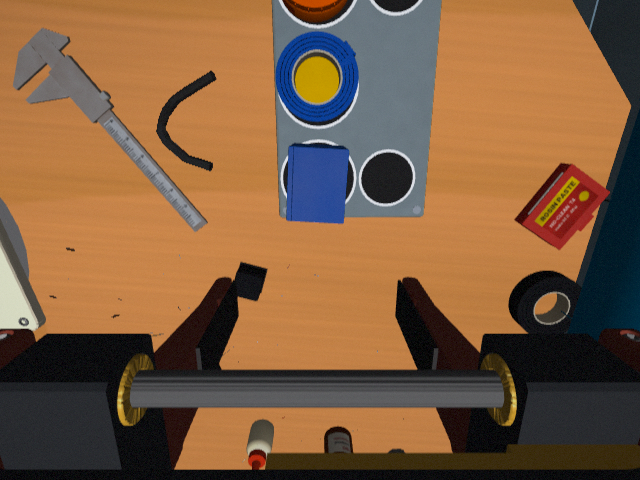

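The tape lies flat on the yellow tub, seen at (317,77) with its hole cast to (438.05,72.7), so it is centred. Next is the brown bottle.

Call:
{"fn": "step_arm", "kwargs": {"deltas": [[[-0.92,0.08,0.1],[0,0,-1],1],[[-0.92,0.08,0.1],[0,0,-1],1],[[-0.92,0.08,0.1],[0,0,-1],1],[[-0.92,0.08,0.1],[0,0,-1],1],[[-0.92,0.08,0.1],[0,0,-1],1],[[-0.92,0.08,0.1],[0,0,-1],1],[[-0.92,0.08,0.1],[0,0,-1],1],[[-0.92,0.08,0.1],[0,0,-1],1],[[-0.92,0.08,0.1],[0,0,-1],1],[[-0.92,0.08,0.1],[0,0,-1],1],[[-0.92,0.08,0.1],[0,0,-1],1],[[-0.92,0.08,0.1],[0,0,-1],1],[[-0.92,0.08,0.1],[0,0,-1],1],[[-0.92,0.08,0.1],[0,0,-1],1]]}}

```text
t: 15.88
ee_pos: [392.8, -312.0, 152.9]
orientation: [-0.386, -3.117, -0.001]
ft_force: [0.9, -0.2, 0.5]
width: 87.5
grasp_force: 0.0
```

```bash
python3 - <<'E'
from h import *
im=get_image("wrist"); save(im,"w8"); delta((390.7,-316,16),2.96)
m=mask(im,(0,0,0),(180,255,32),(240,150,395,350)); print(cv2.boundingRect(m)); u,v,ax=ell(m); print(u,v,ax,onz(im,u,v,68),proj(im,(390.7,-316,68)))
E
```

```text
t 15.93 at [ 392.8 -312.   153. ] yaw 2.888 q [-0.7   0.34  1.95  0.    0.85 -2.01] w 87.8 | d [ 0.003 -0.015  0.457] r [ 0.    -0.    -0.048]
(240, 205, 89, 89)
309.20550537109375 241.35220336914062 (30.563793182373047, 31.649404525756836) [ 388.54767235 -316.64926335   68.        ] [310.81953379 243.89249332]
```

View pics/w8.png

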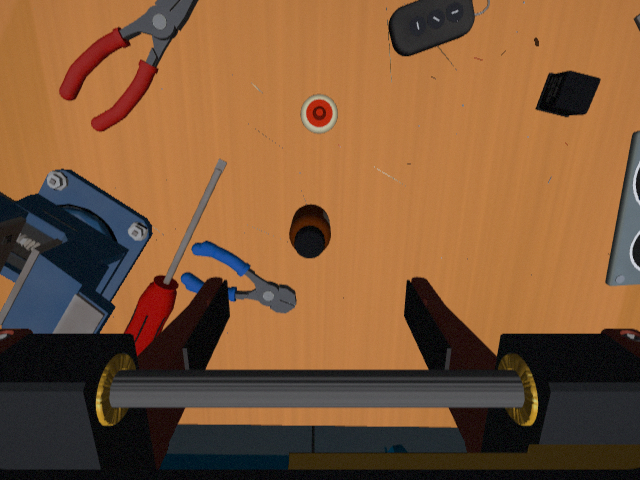

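The wrist view shows the brown cap at (310,241), dropper (319,113), and the snips down-left of the bottle, clear of a half-open finger. Descending with a smaller opening.

Call:
{"fn": "step_arm", "kwargs": {"deltas": [[[0.005,-0.016,0],[0,0,-0.048],0.4],[[0.005,-0.016,0],[0,0,-0.048],0.4],[[0.005,-0.016,0.1],[0,0,-0.048],0.4],[[0.005,-0.016,0.2],[0,0,-0.048],0.4],[[0.005,-0.016,0.3],[0,0,-0.048],0.4],[[0.005,-0.016,0.4],[0,0,-0.048],0.4],[[0.005,-0.016,0.457],[0,0,-0.048],0.4],[[0.005,-0.016,0.457],[0,0,-0.048],0.4],[[0.005,-0.016,0.457],[0,0,-0.048],0.4],[[0.005,-0.016,0.457],[0,0,-0.048],-1],[[0.005,-0.016,0.457],[0,0,-0.048],-1],[[0.005,-0.016,0.457],[0,0,-0.048],-1],[[0.005,-0.016,0.457],[0,0,-0.048],-1],[[0.005,-0.016,0.457],[0,0,-0.048],-1],[[0.005,-0.016,0.457],[0,0,-0.048],-1]]}}

```text
t: 17.18
ee_pos: [390.1, -317.4, 17.1]
orientation: [0.282, 3.128, -0.001]
ft_force: [-0.9, 1.4, 7.9]
width: 31.8
grasp_force: 30.0
```

```bash
python3 - <<'E'
from h import *
delta((487.1,-17.8,130),2.96); o=get_obs(); print(o['grasp_force'],o['ft_force'])
E
```

```text
t 17.18 at [ 390.1 -317.4   17.1] yaw 2.961 q [-0.71  0.59  2.    0.    0.55 -2.1 ] w 31.8 | d [-0.14   1.04  -0.377] r [-0.     0.001  0.001]
30.01265388505999 [-0.93111446  1.38708018  7.89082702]
```

Call:
{"fn": "step_arm", "kwargs": {"deltas": [[[0,0,-0.08],[0,0,0],-1],[[0,0,-0.2],[0,0,0],-1],[[0,0,-0.3],[0,0,0],-1],[[-0.02,0.1,-0.37],[0,0,0],-1],[[-0.04,0.22,-0.377],[0,0,0],-1],[[-0.06,0.34,-0.377],[0,0,0],-1],[[-0.08,0.46,-0.377],[0,0,0],-1],[[-0.09,0.58,-0.377],[0,0,0],-1],[[-0.1,0.7,-0.377],[0,0,0],-1],[[-0.12,0.82,-0.377],[0,0,0],-1],[[-0.13,0.92,-0.377],[0,0,0],-1],[[-0.14,0.99,-0.377],[0,0,0],-1],[[-0.14,1,-0.377],[0,0,0],-1],[[-0.14,1,-0.377],[0,0,0],-1],[[-0.14,1,-0.377],[0,0,0],-1]]}}

```text
t: 18.43
ee_pos: [484.1, -29.8, 129.3]
orientation: [-0.281, -3.128, 0.0]
ft_force: [-0.2, -0.3, -1.0]
width: 32.0
grasp_force: 30.0
```

```bash
python3 - <<'E'
from h import *
im=get_image("wrist"); save(im,"w9"); o=get_obs(); delta((487.1,-17.8,25),2.96)
print('tcp px at cap',proj(im,o['ee_pos']+[0,0,51]))
m=mask(im,(0,0,0),(180,255,25),(270,260,365,368)); print(cv2.boundingRect(m)); u,v,ax=ell(m); print(u,v,ax,onz(im,u,v,o['ee_pos'][2]+51))
E
```

```text
t 18.48 at [484.1 -30.3 129.3] yaw 2.961 q [-0.09  0.36  2.   -0.    0.78 -1.48] w 31.8 | d [-0.003  0.043  0.348] r [-0.    -0.     0.001]
tcp px at cap [316.41067881 361.95769331]
(270, 272, 95, 96)
315.7591552734375 353.3620910644531 (60.33346939086914, 67.92950439453125) [480.45358905 -29.83866887 180.29505085]
```

View pics/w9.png

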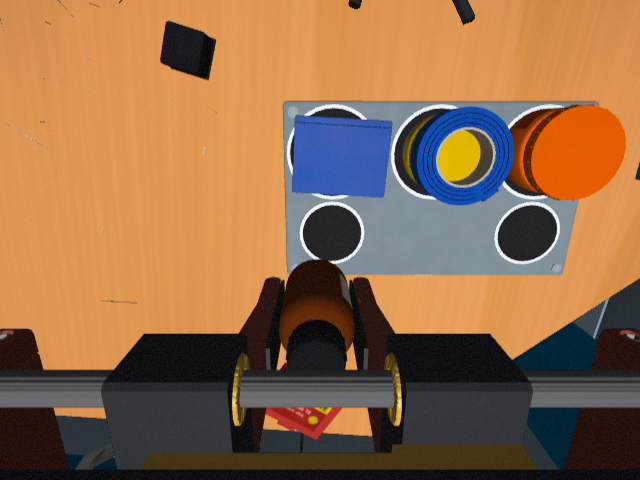

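The bottle is held upright at (317,300), with the back right pad visible at (332,233). Lowering it there.

Call:
{"fn": "step_arm", "kwargs": {"deltas": [[[-0.003,0.043,0],[0,0,0],-1],[[-0.003,0.043,0.05],[0,0,0],-1],[[-0.003,0.043,0.15],[0,0,0],-1],[[-0.003,0.043,0.25],[0,0,0],-1],[[-0.003,0.043,0.31],[0,0,0],-1],[[-0.003,0.043,0.335],[0,0,0],-1],[[-0.003,0.043,0.342],[0,0,0],-1],[[-0.003,0.043,0.344],[0,0,0],-1],[[-0.003,0.043,0.344],[0,0,0],-1]]}}

```text
t: 19.23
ee_pos: [488.4, -17.5, 27.0]
orientation: [0.283, 3.127, 0.0]
ft_force: [-0.4, 0.2, -0.4]
width: 31.9
grasp_force: 30.0
```

```bash
python3 - <<'E'
from h import *
get_image("top"); delta((487.1,-17.8,25.1),2.96); print(get_obs()['ft_force'].round(1))
E
```

```text
t 19.28 at [488.6 -17.3  27.2] yaw 2.961 q [-0.06  0.56  2.03 -0.    0.55 -1.45] w 32.0 | d [ 0.005 -0.002  0.007] r [0.    0.001 0.001]
[-0.4  0.7 -0.6]
```

Call:
{"fn": "step_arm", "kwargs": {"deltas": [[[0.004,-0.001,0.004],[0,0,0],-1],[[0.004,-0.001,0.007],[0,0,0],-1],[[0.004,-0.001,0.007],[0,0,0],-1],[[0.004,-0.001,0.007],[0,0,0],0.2],[[0.004,-0.001,0.007],[0,0,0],0.2],[[0.004,-0.001,0.007],[0,0,0],0.2],[[0.004,-0.001,0.007],[0,0,0],0.2],[[0.004,-0.001,-0.06],[0,0,0],0.2],[[0.004,-0.001,-0.18],[0,0,0],0.2],[[0.004,-0.001,-0.3],[0,0,0],0.2],[[0.004,-0.001,-0.4],[0,0,0],0.2],[[0.004,-0.001,-0.4],[0,0,0],0.2]]}}

```text
t: 20.28
ee_pos: [490.0, -17.1, 151.3]
orientation: [0.281, 3.12, 0.0]
ft_force: [0.8, 0.3, 0.6]
width: 52.6
grasp_force: 0.0
```

```bash
python3 - <<'E'
from h import *
im=get_image("wrist"); save(im,"w10"); delta((305,-288,150),2.96); 
for b in ((270,200,365,360),):
    m=mask(im,(0,0,0),(180,255,25),b); print(cv2.boundingRect(m)); u,v,ax=ell(m); print(u,v,ax,onz(im,u,v,76))
s=get_image("scene"); m=mask(s,(0,0,0),(180,255,30),(325,205,375,250)); print(cv2.boundingRect(m),proj(s,(487.1,-17.8,70)),proj(s,(487.1,-17.8,8)))
E
```

```text
t 20.33 at [488.7 -17.1 149. ] yaw 2.962 q [-0.06  0.33  1.99  0.    0.82 -1.45] w 52.5 | d [ 0.441 -0.998 -0.007] r [0.001 0.004 0.001]
(300, 207, 32, 52)
315.69195556640625 241.50881958007812 (30.596908569335938, 31.235307693481445) [484.68551709 -17.01097483  76.        ]
(341, 217, 19, 33) [349.95285884 221.36134451] [349.35161743 246.32842056]
```

View pics/w10.png

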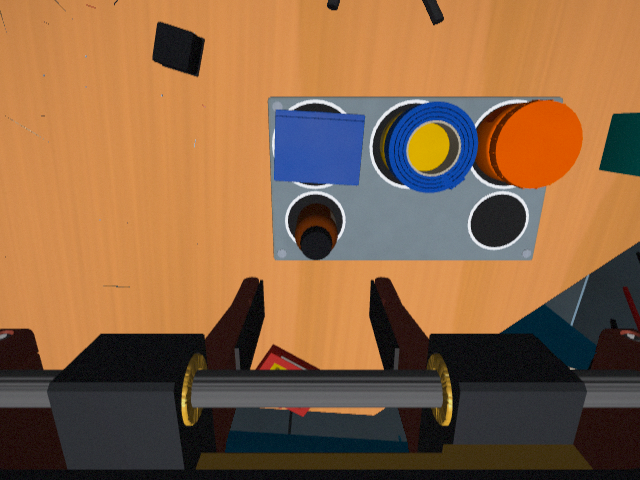

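The brown bottle stands on the back right pad, cap (316,241), within about 2 mm of the centre. Everything else is undisturbed. Next is the dropper.

Call:
{"fn": "step_arm", "kwargs": {"deltas": [[[0.06,-0.13,0],[0,0,0],0.2],[[0.12,-0.26,0],[0,0,0],0.2],[[0.18,-0.39,0],[0,0,0],0.2],[[0.24,-0.52,0],[0,0,0],0.2],[[0.3,-0.65,0],[0,0,0],0.2],[[0.36,-0.78,0],[0,0,0],0.2],[[0.41,-0.91,0],[0,0,0],0.2],[[0.44,-0.998,0],[0,0,0],0.2],[[0.44,-0.998,0],[0,0,0],0.2],[[0.44,-0.998,0],[0,0,0],0.2],[[0.44,-0.998,0],[0,0,0],0.2],[[0.44,-0.998,0],[0,0,0],0.2]]}}

```text
t: 21.38
ee_pos: [303.1, -286.6, 145.4]
orientation: [-0.28, -3.128, -0.002]
ft_force: [-0.4, -0.8, 0.3]
width: 52.4
grasp_force: 0.0
```

```bash
python3 - <<'E'
from h import *
im=get_image("wrist"); save(im,"w11"); o=get_obs()
m=mask(im,(0,180,50),(8,255,255),(262,150,372,365)); print(cv2.boundingRect(m)); u,v,ax=ell(m); print('red',u,v,ax,onz(im,u,v,52))
m=mask(im,(15,0,90),(35,110,255),(262,150,372,365)); print(cv2.boundingRect(m)); u,v,ax=ell(m); print('white',u,v,ax,onz(im,u,v,30))
s=get_image("scene"); m=mask(s,(0,180,60),(8,255,255),(380,330,420,358)); b=cv2.boundingRect(m); print(b,onz(s,b[0]+b[2]/2,b[1],63))
t=get_image("top"); m=mask(t,(0,150,80),(10,255,255),(415,255,445,285)); mo=cv2.moments(m,True); print(mo['m00']); 
if mo['m00']: print(onz(t,mo['m10']/mo['m00'],mo['m01']/mo['m00'],52))
delta((305,-288,8),2.96)
E
```

```text
(304, 229, 23, 25)
red 314.9517517089844 240.7665252685547 (23.508466720581055, 24.895370483398438) [ 301.95935961 -287.81685536   52.        ]
(298, 219, 35, 120)
white 314.888671875 235.2363739013672 (32.43513488769531, 34.73649978637695) [ 304.11988611 -288.31425163   30.        ]
(392, 337, 12, 16) [ 305.18418839 -285.48979206   63.        ]
0.0
t 21.53 at [ 303.7 -286.9  145.9] yaw 2.964 q [-0.79  0.25  2.13  0.    0.77 -2.18] w 53.0 | d [-0.005 -0.003  0.46 ] r [ 0.    -0.     0.003]
```

View pics/w11.png

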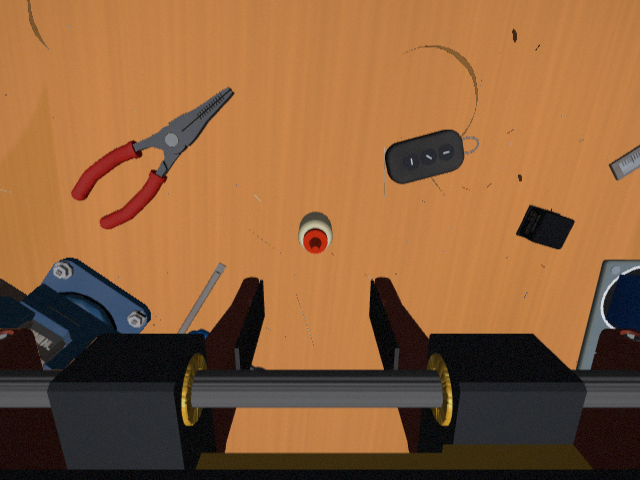

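The dropper is at (315,237), midway between the fingers, with nothing near it.

Call:
{"fn": "step_arm", "kwargs": {"deltas": [[[-0.003,-0.003,0.1],[0,0,0],0.2],[[-0.003,-0.003,0.2],[0,0,0],0.2],[[-0.003,-0.003,0.3],[0,0,0],0.2],[[-0.003,-0.003,0.4],[0,0,0],0.2],[[-0.003,-0.003,0.46],[0,0,0],0.2],[[-0.003,-0.003,0.46],[0,0,0],0.2],[[-0.003,-0.003,0.46],[0,0,0],0.2],[[-0.003,-0.003,0.46],[0,0,0],-1],[[-0.003,-0.003,0.46],[0,0,0],-1],[[-0.003,-0.003,0.46],[0,0,0],-1],[[-0.003,-0.003,0.46],[0,0,0],-1],[[-0.003,-0.003,0.46],[0,0,0],-1]]}}

```text
t: 22.53
ee_pos: [304.4, -289.5, 9.1]
orientation: [0.282, 3.127, -0.002]
ft_force: [0.5, 2.2, 9.4]
width: 26.7
grasp_force: 30.0
```

```bash
python3 - <<'E'
from h import *
delta((516,139.5,140),2.96); o=get_obs(); print(o['grasp_force'],o['ft_force'])
E
```

```text
t 22.53 at [ 304.4 -289.5    9.1] yaw 2.962 q [-0.79  0.55  2.18  0.    0.42 -2.18] w 26.7 | d [-0.439  1.533 -0.437] r [-0.001  0.001  0.001]
30.013970020227134 [0.51922443 2.18209153 9.41790632]
```

Call:
{"fn": "step_arm", "kwargs": {"deltas": [[[0,0,-0.08],[0,0,0],-1],[[0,0,-0.2],[0,0,0],-1],[[0,0,-0.32],[0,0,0],-1],[[-0.04,0.1,-0.42],[0,0,0],-1],[[-0.08,0.22,-0.45],[0,0,0],-1],[[-0.12,0.34,-0.45],[0,0,0],-1],[[-0.16,0.46,-0.45],[0,0,0],-1],[[-0.2,0.58,-0.45],[0,0,0],-1],[[-0.24,0.7,-0.45],[0,0,0],-1],[[-0.28,0.82,-0.45],[0,0,0],-1],[[-0.3,0.94,-0.45],[0,0,0],-1],[[-0.32,1,-0.45],[0,0,0],-1],[[-0.32,1,-0.45],[0,0,0],-1],[[-0.32,1,-0.45],[0,0,0],-1]]}}

```text
t: 23.7
ee_pos: [451.9, -10.5, 143.3]
orientation: [0.278, 3.129, -0.0]
ft_force: [-0.3, -0.5, -0.1]
width: 26.9
grasp_force: 30.0
```

```bash
python3 - <<'E'
from h import *
delta((516,139.5,140),2.96); o=get_obs(); print(o['grasp_force'],o['width'])
E
```

```text
t 23.7 at [451.9 -10.5 143.3] yaw 2.964 q [-0.05  0.3   2.06 -0.    0.78 -1.44] w 26.9 | d [-0.122  0.53   0.011] r [-0.     0.     0.003]
29.997490548994392 26.93091054130054
```

```bash
python3 - <<'E'
from h import *
t=get_image("top"); p=t["pixels"].copy()
for z,c in ((97,(255,0,0)),(200,(255,255,0))):
    q=np.array([proj(t,(516+a,139.5+b,z)) for a,b in ((38,89),(38,-89),(-38,-89),(-38,89))]).round().astype(int)
    cv2.polylines(p,[q],True,c,1)
cv2.imwrite("pics/t2.png",cv2.cvtColor(cv2.resize(p[80:260,150:390],(720,540),interpolation=cv2.INTER_CUBIC),cv2.COLOR_RGB2BGR))
delta((516,139.5,140),3.14)
E
```

```text
t 23.75 at [451.4 -11.2 143.2] yaw 2.963 q [-0.05  0.3   2.06 -0.    0.78 -1.44] w 26.9 | d [-0.123  0.533  0.01 ] r [-0.    -0.    -0.118]
```

View pics/t2.png

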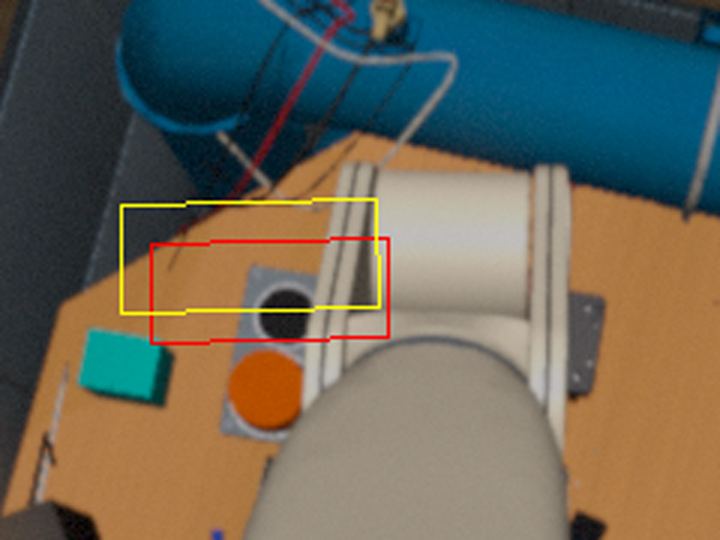

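The overlay shows the gripper's envelope clear of the pipe, with thin wires near its far left corner. I'll turn the gripper a bit more to keep clear of them.

Call:
{"fn": "step_arm", "kwargs": {"deltas": [[[-0.03,0.12,0.01],[0,0,-0.26],-1],[[-0.06,0.25,0.01],[0,0,-0.26],-1],[[-0.09,0.38,0.01],[0,0,-0.26],-1],[[-0.12,0.5,0.01],[0,0,-0.26],-1],[[-0.123,0.533,0.01],[0,0,-0.26],-1],[[-0.123,0.533,0.01],[0,0,-0.26],-1],[[-0.123,0.533,0.01],[0,0,-0.26],-1],[[-0.123,0.533,0.01],[0,0,-0.26],-1],[[-0.123,0.533,0.01],[0,0,-0.26],-1]]}}

```text
t: 24.5
ee_pos: [516.0, 137.8, 140.1]
orientation: [0.326, -3.123, 0.001]
ft_force: [-0.3, -0.5, -0.0]
width: 26.8
grasp_force: 30.0
```

```bash
python3 - <<'E'
from h import *
get_image("top");delta((516,139.5,17.5),3.35); o=get_obs(); print(o['grasp_force'],o['ft_force'])
E
```

```text
t 24.55 at [516.2 138.  140.2] yaw -2.934 q [ 0.24  0.41  1.89 -0.    0.85 -1.54] w 27.1 | d [-0.001  0.005  0.409] r [-0.    -0.001 -0.   ]
29.99738594982773 [ 0.50546121 -0.35106105 -0.2841893 ]
```

Call:
{"fn": "step_arm", "kwargs": {"deltas": [[[-0.001,0.005,0.06],[0,0,0],-1],[[-0.001,0.005,0.17],[0,0,0],-1],[[-0.001,0.005,0.28],[0,0,0],-1],[[-0.001,0.005,0.36],[0,0,0],-1],[[-0.001,0.005,0.39],[0,0,0],-1],[[-0.001,0.005,0.4],[0,0,0],-1],[[-0.001,0.005,0.404],[0,0,0],-1],[[-0.001,0.005,0.404],[0,0,0],-1]]}}

```text
t: 25.22
ee_pos: [517.6, 141.1, 19.9]
orientation: [-0.329, 3.123, 0.0]
ft_force: [-0.3, -0.2, 0.6]
width: 26.7
grasp_force: 30.0
```

```bash
python3 - <<'E'
from h import *
get_image("top");delta((516,139.5,17.1),3.35); print(get_obs()['ft_force'])
E
```

```text
t 25.27 at [517.8 141.3  20.3] yaw -2.932 q [ 0.24  0.61  1.92  0.    0.6  -1.54] w 27.0 | d [ 0.007 -0.004  0.011] r [0.    0.001 0.001]
[-0.36331955  0.87919019  0.66746537]
```

Call:
{"fn": "step_arm", "kwargs": {"deltas": [[[0.005,-0.004,0.003],[0,0,0],-1],[[0.005,-0.004,0.007],[0,0,0],-1],[[0.005,-0.004,0.01],[0,0,0],-1],[[0.005,-0.004,0.01],[0,0,0],-1]]}}

```text
t: 25.6
ee_pos: [516.1, 139.8, 17.1]
orientation: [-0.33, 3.123, 0.0]
ft_force: [-1.8, -1.0, 9.2]
width: 26.6
grasp_force: 30.0
```

```bash
python3 - <<'E'
from h import *
get_image("top");delta((516,139.5,17.1),3.35); print(get_obs()['ft_force'])
E
```

```text
t 25.65 at [516.1 139.8  17.1] yaw -2.931 q [ 0.24  0.62  1.93 -0.    0.6  -1.54] w 27.0 | d [ 0.001 -0.001  0.   ] r [-0.     0.001  0.001]
[-2.01463353 -2.22414368  9.06146305]
```

Contact made, on target. Release, lift and back off toward the robot.

Call:
{"fn": "step_arm", "kwargs": {"deltas": [[[0,0,-0.001],[0,0,0],0.2],[[0,0,-0.001],[0,0,0],0.2],[[0,0,-0.001],[0,0,0],0.2],[[0,0,-0.001],[0,0,0],0.2],[[0,0,-0.06],[0,0,0],0.2],[[0,0,-0.18],[0,0,0],0.2],[[0,0,-0.3],[0,0,0],0.2],[[0,0,-0.42],[0,0,0],0.2],[[0,-0.1,-0.5],[0,0,0],0.2],[[0,-0.2,-0.55],[0,0,0],0.2],[[0,-0.25,-0.55],[0,0,0],0.2],[[0,-0.25,-0.55],[0,0,0],0.2],[[0,-0.25,-0.55],[0,0,0],0.2]]}}

```text
t: 26.73
ee_pos: [531.1, 65.9, 180.9]
orientation: [0.327, -3.124, -0.0]
ft_force: [-0.2, -0.1, -0.8]
width: 52.9
grasp_force: 0.0
```

```bash
python3 - <<'E'
from h import *
im=get_image("wrist"); save(im,"w12"); delta((516,60,180),3.35)
for k,p in PADS.items(): pass
s=get_image("scene"); save(s,"s2")
E
```

```text
t 26.78 at [530.8  66.5 180.5] yaw -2.932 q [ 0.1   0.35  1.86  0.    0.93 -1.68] w 52.8 | d [ 0.053 -0.011  0.002] r [ 0.    -0.001  0.001]
```

View pics/w12.png

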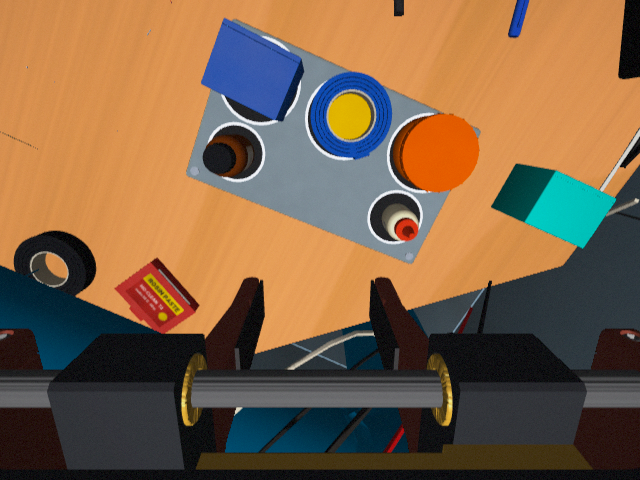

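All five stand upright on their pads: brown bottle near (230,153), dropper (402,222), tape on tub (350,115). A last numeric check follows.

```bash
python3 - <<'E'
from h import *
im=get_image("wrist")
m=mask(im,(0,0,0),(180,255,28),(195,130,240,185)); u,v,a=ell(m); print('cap',u,v,a,onz(im,u,v,76))
m=mask(im,(0,180,50),(8,255,255),(385,210,425,245)); u,v,a=ell(m); print('red',u,v,a,onz(im,u,v,54))
h=cv2.cvtColor(im["pixels"],cv2.COLOR_RGB2HSV)
P=[]
for k,b,c in (('BR',(196,118,270,186),(234,152)),('BL',(364,186,426,248),(396,217))):
    w=mask(im,(0,0,165),(180,60,255),b); ys,xs=np.nonzero(w); p=np.c_[xs,ys].astype(np.float32)
    r=np.hypot(*(p-c).T); p=p[(r>20)&(r<37)]; (u,v),a,_=cv2.fitEllipse(p); q=onz(im,u,v,8); print(k,len(p),u,v,a,q.round(1)); P.append(q)
E
```

```text
cap 218.080078125 158.1371307373047 (29.40435028076172, 31.939573287963867) [486.28858043 -15.62942455  76.        ]
red 404.6806640625 229.97840881347656 (21.649734497070312, 23.00652313232422) [515.25487701 138.94190822  54.        ]
BR 557 234.75709533691406 151.4009246826172 (56.63805389404297, 60.657386779785156) [486.1 -18.2   8. ]
BL 596 394.2625427246094 216.10406494140625 (49.13649368286133, 59.60567092895508) [514.2 139.6   8. ]
```

```bash
python3 -c "
from workcell import *
print(close_job())"
```

```text
the job is handed in; nothing more can be done
None
```

The seal-change kit is laid out on the board and the job is handed in: in the last images everything stood upright, each moved item within about 3 mm of its pad centre, the orange tub and blue carton stayed on their pads, and the gripper was clear of everything.

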